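# Take the hot lid off the wax warmer with the lid lifter

## Robot

A 6-joint arm with a two-finger parallel gripper is mounted at the origin on a cart in front of the work surface, level with it; the furniture and walls round the work are solid. World frame = base frame: x ahead of the robot, y to its left, z up, the work surface at z = 0. Lengths are in m, angles in rad, forces in N, time in s.
With the tool pointing down it reaches from about 0.375 to 0.9 m from the base axis. Payload 3.1 kg.
Tool frame: the origin (TCP) lies on the centre line of the jaws, within the pads' length; the fingertips stand 25 mm ahead of it and the grasp point (between the pads) lies 6 mm ahead of it (manip.tip_extent is the distance from the TCP to the fingertips, in m); z points along the fingers, y is the line along which they close (so a half turn about z gives the same grasp; the last joint's range is limited). The gripper opens to 85 mm and grips with 20 to 120 N. Pads are 22 mm wide; open, the fingers measure 114 mm over their backs; the gripper's body (76 mm by 85 mm) begins 54 mm behind the grasp point. The pads swing forward as they close: fully open they stand 13 mm farther back than shut.
Start: joints at [0.954, 0.527, 1.433, -0, 1.181, -0.178], TCP at [0.265, 0.566, 0.219] pointing down, gripper open.
Joint ranges: [-3.08, 3.08], [-0.75, 2.2], [0.22, 2.44], [-1.43, 4.57], [0, 2.65], [-2.85, 2.85]. Speed limits (rad/s): [2.79, 2.79, 3.14, 3.14, 3.14, 3.14].

## Interface

Orientations are given as a unit quaternion [x, y, z, w].
In Python, from station import readout, imaging, order, manip gives the robot as it stands.
- The arm moves only by the tool move_arm, never from a script. Its argument "rows" is a list of rows, each a list of 7 numbers: the turn, a rotation vector about the tool's x, y, z in degrees, then the shift along the tool's x, y, z in mm, then the closure, from 0 (fully open) to 1 (shut). A call has 1 to 12 rows; each row is the pose to reach, as a shift and turn from the pose commanded when the call began, along the tool's axes at that moment; what a row does not reach only later rows make up. A row lasts 1/12 s, in which the tool goes at most 41.7 mm and 7.16 degrees, less where a joint would pass 70% of its speed; a pose out of reach is approached as far as the arm can. A call with a gripper value outside its range is refused whole. The fingers move at their own pace and stop on an object; "squeeze" is the grip in N (left out, the last holds). Time passes only in rows, so rows that repeat a pose let the fingers close. It gives the time, the measured TCP pose, the force, the opening and the grip force at its end, in the units of the state.
- readout.sense(): the state, without advancing time (a new reading comes with each control period).
- imaging.snapshot(name): name is "scene" or "top" or "wrist"; returns a dict with "img" (384x512x3 uint8, red, green, blue), "z_map" (384x512 float32, m along the optical axis (not along the pixel's ray), 0 where there is no reading), "fovy" (degrees; the focal length in pixels is half the picture's height over the tangent of half this angle, whatever the lens; pixels are square), "cx", "cy" (the principal point, pixels), "rvec" (rotation vector, rad) and "tvec" (3), from world to camera coordinates, as OpenCV has them. Camera axes: x right, y down, z forward; pixel columns grow to the right and rows downward; lengths in m; the calibration is good to about 2 mm. A picture is of the moment at which its call begins.
- order.sign_off(): hands the job in; it is judged then, once.
The state is a dict: "t": time; "q": joint angles; "qd": joint speeds; "tau": joint torques, N m; "tcp_pos": TCP position; "tool_rot": TCP orientation; "force": force on the tool from outside, world axes, zero at the start; "ft_torque": the same for the moment, N m; "finger_gap": opening from 0.0 (shut) to 1.0 (fully open); "gripper_force": force on a finger pad.
Only numpy, scipy, OpenCV 4.12 (cv2) and the standard library are available. Lean on these libraries where they do the work, as an engineer would, in place of code of your own. Each camera call takes 0.05 s, during which the arm holds its last target. There are 200 camera calls.

## Task

The wax warmer has heated up and its lid is too hot for the gripper to touch. Take the lid lifter from its stand, hook it under the middle of the lid's loop handle, lift the lid off level, without letting it tip, and set it down flat inside the round drip tray with the hook still in the loop. Then unhook the lifter and hang it back in its stand, leaving the things round about where they are.

Things in the scene. Friction and masses are not known exactly. Their poses are not given: they have to be found in the camera images.
- warmer: Wax warmer, fixed: round white housing 127 mm across with a black dial on its front (its -x side, standing out to 78 mm from the axis), and an open aluminium insert pot. Origin: centre of its underside on the worktop, z up. The pot's rim is at z = 84 mm, its bore 89 mm across.
- lid: Loose aluminium lid, 0.17 kg, 98 mm across. Origin: centre of its underside, z up; on the warmer 76.5 mm above the warmer's origin. A spigot 84 mm across and 7.5 mm deep sits in the pot's bore: raise the lid more than 10 mm before moving sideways. Flange and face lie 7.5 to 13 mm above the origin. The loop handle stands upright in the lid's y-z plane; hook it from the +x or -x side.
- lid_loop (a point): Centre of the top bar of the lid's rigid dark loop handle, on the lid's axis, 46 mm above the lid's origin and about 35 mm above its centre of mass. Axes as the lid's: the bar runs along y, straight for 20 mm either side, 6 mm thick. The clear opening under it is 50 mm wide (y) and 30 mm high, down to the lid's upper face.
- tray: Fixed round stainless drip tray, 126 mm across and 13 mm high. Origin: centre of its underside. Its flat floor is 105 mm across; the wall flares to 120 mm inside at the rim.
- tray_floor (a point): Centre of the tray's inner floor, 3 mm above the worktop. The lid lies flat in the tray when its origin is here (its spigot on the floor); there is about 9 mm of play all round.
- lifter: Loose lid lifter, 0.12 kg, used upright. Origin: centre of the underside of its steel hand guard (46 x 62 x 4 mm in x, y, z); z up. Above it a wooden grip 16 mm (x) by 22 mm (y), 4 to 86 mm above the origin. Below it a steel strip 28 mm wide (y) goes down at x = -22 mm and bends forward under the grip into a hook open towards +x; lowest point 54 mm below the origin.
- lifter_grip (a point): Point to grasp, in the middle of the grip, 50 mm above the lifter's origin. Axes as the lifter's: the fingers close along x.
- lifter_seat (a point): Where the loop's bar (its centre) lies when carried: in the hook's shallow V trough, which runs along y straight below the grip, 45.5 mm below the lifter's origin. Axes as the lifter's. Its front lip ends at x = +15 mm, 8 mm above this point: to slip the lip under the bar or out again the hook must be 12 to 22 mm lower than when it carries the bar.
- stand: Fixed grey sheet-metal stand. Origin: centre of its underside. Two upright open frames 70 mm long (x), 38 mm apart (y), 68 mm high; a low plate joins them at the +x end. The lifter's strip hangs between them with 5 mm of play each side; its guard rests on their tops between end tabs 8 mm high, 58 mm apart along x. The lifter comes out straight up (more than 65 mm) and goes back straight down.
- stand_rest (a point): Middle of the frames' top edges, 68 mm above the worktop: the lifter's origin is here when it hangs in the stand. Axes as the stand's; the lifter starts with its axes parallel to these (hook open towards the low plate's end), and may be hung back either way round.
- gel_pump: Bystander: green pump bottle, 73 x 66 x 198 mm; origin under its centre.
- electrode_1: Bystander: black round electrode head, 55 mm across, 46 mm high.
- electrode_2: Bystander: pale round electrode head, 45 mm across, 46 mm high.
- vial_0: Bystander: amber vial, 18 mm across, 44 mm high.
- timer: Bystander: white timer with a blue knob, 62 x 62 x 36 mm.

How it is judged:
By the outcome, as a careful person would: the job done as asked, in the order asked, and still so for the second after the job is handed in, with the robot touching nothing.
It also fails if it takes over 59 s, if anything falls off the work surface, if the arm or the gripper's body presses on something with over 40 N, if the wrist force passes 120 N, or if a joint passes its speed limit or range.

## Working session

There is one attempt and no reset: what is moved stays moved. The work goes in short steps, Python scripts to look and compute and a tool call to move; the robot and the scene stay as the last step left them, time stands still between calls to the robot, and variables do not carry over. Pictures are saved under pics/ and viewed, at most 11 in all, crops included, and the job is handed in when it is done.

Besides the shell and the picture viewer there is one more tool, called after ">>>" as name(argument=value, ...) on one line, values as JSON. move_arm: Moves the arm, as the interface text tells. Its arguments: {"type":"object","properties":{"rows":{"type":"array"},"squeeze":{"type":"number"}},"required":["rows"]}

```bash
ls; mkdir -p pics; cat > h.py <<'E'
import numpy as np,cv2
from station import readout,imaging,order,manip
from scipy.spatial.transform import Rotation as R
def snap(n):
    s=imaging.snapshot(n); np.savez(f'{n}.npz',**s); return s
def load(n):
    return dict(np.load(f'{n}.npz'))
def cloud(s):
    h,w=s['z_map'].shape; f=h/2/np.tan(np.radians(float(s['fovy']))/2)
    u,v=np.meshgrid(np.arange(w),np.arange(h)); z=s['z_map']
    P=np.stack([(u-s['cx'])*z/f,(v-s['cy'])*z/f,z],-1)
    M=R.from_rotvec(np.ravel(s['rvec'])).as_matrix()
    W=(P-np.ravel(s['tvec']))@M; W[z==0]=np.nan
    return W
E
python3 - <<'E'
from h import *
st=readout.sense(); print(st, manip.tip_extent)
a=snap('scene');b=snap('top')
for n,s in (('scene',a),('top',b)): cv2.imwrite(f'pics/{n}0.png',cv2.resize(s['img'][:,:,::-1],(800,600)))
print(R.from_rotvec(np.ravel(b['rvec'])).as_matrix(),b['tvec'],b['fovy'])
E
```

```text
pics
{'t': 0.0, 'q': array([ 9.53499131e-01,  5.28466975e-01,  1.43392917e+00, -2.38071490e-05,
        1.18142007e+00, -1.78534764e-01]), 'qd': array([ 0.00029533,  0.00061955, -0.00132505, -0.00113592,  0.00017104,
        0.00280245]), 'tau': array([-1.32658646e-03, -4.42361748e+01, -1.78018463e+01, -3.28031347e-04,
        8.85247980e-03,  2.59861423e-06]), 'tcp_pos': array([0.26506145, 0.56516527, 0.21792463]), 'tool_rot': array([ 2.17621155e-01,  9.76032682e-01, -1.02918756e-03, -4.20667083e-04]), 'force': array([0.38234628, 0.49806109, 0.03361354]), 'ft_torque': array([ 0.0247041 , -0.01512776, -0.02972424]), 'gripper_force': 0.0, 'finger_gap': 1.0017660091042464} 0.025
[[ 7.06332672e-04 -9.99943637e-01  1.05935546e-02]
 [-9.98909520e-01 -1.20005879e-03 -4.66725987e-02]
 [ 4.66826810e-02 -1.05490362e-02 -9.98854066e-01]] [0.0308362  0.51647817 1.05751661] 48.79321632719203
```

View pics/top0.png

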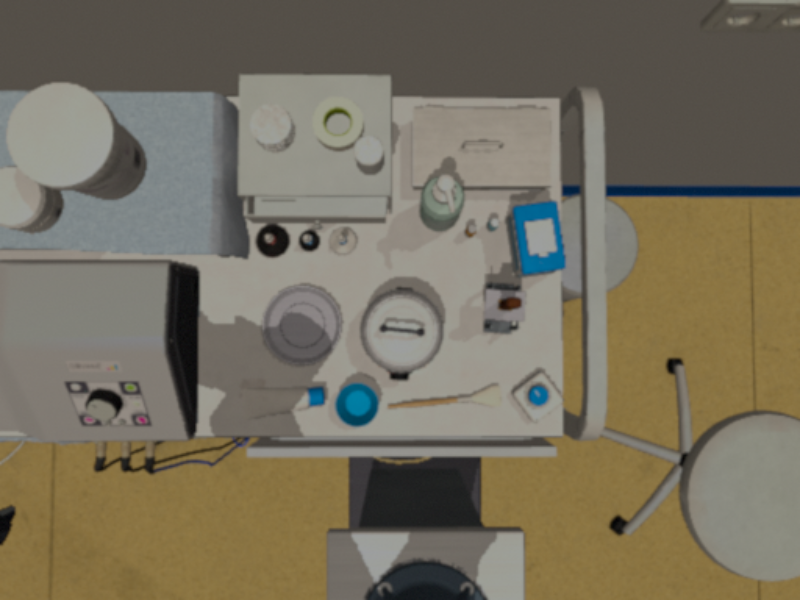

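View pics/scene0.png

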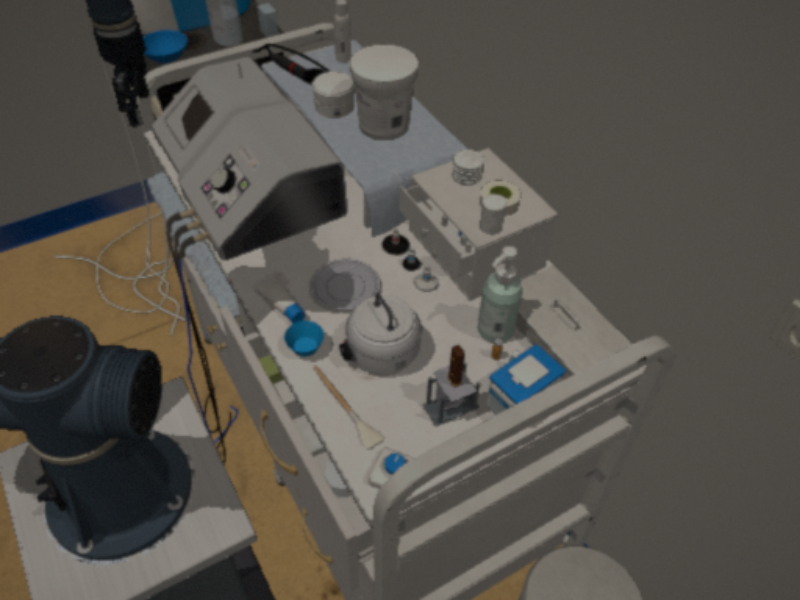

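Top view shows the tray at (303,325), the warmer with its lid at (402,330) and dial at (399,376), and the stand with lifter at (504,308). The gel pump is at (442,200), with the timer at (538,395), the vials near (470,228) and (493,222), and the electrodes at (272,240), (310,240) and (343,240). I'll measure with the depth map.

```bash
cat > m.py <<'E'
from h import *
b=load('top');W=cloud(b)
def at(u,v): 
    u=int(u*.64);v=int(v*.64); return W[v,u].round(3)
for n,p in dict(tray=(303,325),lidtop=(402,328),stand=(490,308),grip=(510,303),pump=(442,200),base=(425,580),table=(450,270),timer=(538,395),machine=(184,350),rail=(595,260),box=(315,170),tableedge=(400,430)).items(): print(n,at(*p))
def reg(x,y,r,z0,z1):
    m=(np.hypot(W[...,0]-x,W[...,1]-y)<r)&(W[...,2]>z0)&(W[...,2]<z1); return W[m]
for n,(u,v),r,z0,z1 in (('lid',(402,330),.075,.080,.100),('loop',(402,328),.05,.105,.14),('tray',(303,325),.075,.006,.03),('grip',(510,303),.05,.12,.2),('guard',(504,306),.06,.06,.08),('frames',(504,308),.07,.02,.2),('dial',(399,376),.03,.02,.08)):
    c=at(u,v); P=reg(c[0],c[1],r,z0,z1); 
    if len(P): print(n,len(P),'mean',P.mean(0).round(4),'min',P.min(0).round(4),'max',P.max(0).round(4))
    if n=='loop': 
        q=P[P[:,2]>P[:,2].max()-.008][:,:2]; e=np.linalg.svd(q-q.mean(0))[2][0]; print('  bar dir',e,np.degrees(np.arctan2(-e[0],e[1])),q.mean(0),len(q))
E
python3 m.py
python3 - <<'E'
from h import *
b=load('top');a=load('scene')
cv2.imwrite('pics/crop1.png',cv2.resize(b['img'][120:275,140:370,::-1],(800,539),interpolation=cv2.INTER_CUBIC))
E
```

```text
tray [0.483 0.201 0.002]
lidtop [0.479 0.038 0.091]
stand [ 0.508 -0.095  0.072]
grip [ 0.513 -0.113  0.154]
pump [ 0.657 -0.017  0.153]
base [0.079 0.    0.013]
table [ 0.575 -0.041  0.002]
timer [ 0.374 -0.176  0.036]
machine [0.444 0.362 0.096]
rail [ 0.576 -0.241  0.127]
box [0.704 0.164 0.141]
tableedge [ 0.313  0.04  -0.   ]
lid 1452 mean [0.4743 0.0388 0.0876] min [ 0.4204 -0.0136  0.08  ] max [0.5289 0.0925 0.0946]
loop 71 mean [0.4744 0.0387 0.1238] min [0.4696 0.0089 0.1171] max [0.4787 0.068  0.1286]
  bar dir [-0.10207788 -0.99477641] 174.14116311722995 [0.47443843 0.0398814 ] 62
tray 606 mean [0.4846 0.202  0.01  ] min [0.4196 0.136  0.006 ] max [0.5485 0.2619 0.0195]
grip 84 mean [ 0.5126 -0.1167  0.1485] min [ 0.5051 -0.1291  0.12  ] max [ 0.5204 -0.1074  0.1562]
guard 437 mean [ 0.5117 -0.1166  0.0715] min [ 0.477 -0.151  0.061] max [ 0.5463 -0.0878  0.0776]
frames 640 mean [ 0.5159 -0.1185  0.0789] min [ 0.477  -0.1557  0.02  ] max [ 0.5698 -0.0878  0.1562]
dial 174 mean [0.4123 0.0426 0.0597] min [0.3967 0.0165 0.0345] max [0.4273 0.067  0.08  ]
```

View pics/crop1.png

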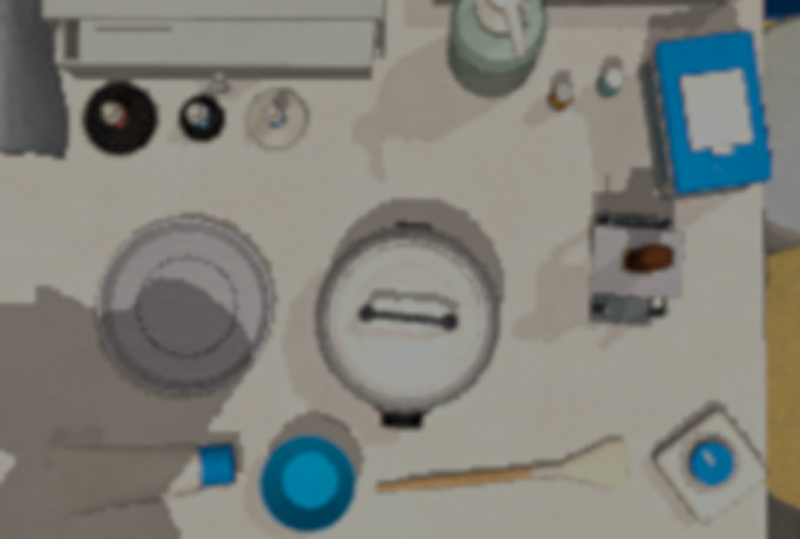

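The tray centre is near (185,303) in the crop and the loop bar runs from (365,312) to (452,322). The lifter's guard spans about (592–682, 225–297), with a grey stand section showing below it at (610,308), so the low plate is probably on the −x side. Next I'll check clearance heights and plan the move over to the stand.

```bash
cat >> h.py <<'E'
def plan(pos,ang,tilt=True,st=None):
    """rows numbers to reach world tcp pos with closing axis (tool y) at ang deg, pointing down"""
    st=st or readout.sense(); r=R.from_quat(st['tool_rot']); a=np.radians(ang)
    y=np.array([np.cos(a),np.sin(a),0]); z=np.array([0,0,-1.]); T=R.from_matrix(np.stack([np.cross(y,z),y,z],1))
    print('turn',np.degrees((r.inv()*T).as_rotvec()).round(2),'shift mm',(1000*r.inv().apply(np.array(pos)-st['tcp_pos'])).round(1))
E
python3 - <<'E'
from h import *
for n in('top','scene'):
    W=cloud(load(n)).reshape(-1,3); W=W[~np.isnan(W[:,0])]
    for y0 in np.arange(-.3,.6,.1):
        P=W[(W[:,1]>y0)&(W[:,1]<y0+.1)&(W[:,0]>.2)&(W[:,0]<.75)]
        if len(P): print(n,round(y0,1),P[P[:,2].argmax()].round(3))
plan([.265,.566,.36],64.8); plan([.512,-.115,.36],0)
E
```

```text
top -0.3 [ 0.468 -0.235  0.134]
top -0.2 [ 0.511 -0.119  0.156]
top -0.1 [ 0.671 -0.018  0.201]
top 0.0 [0.718 0.077 0.206]
top 0.1 [0.716 0.102 0.204]
top 0.2 [0.741 0.214 0.189]
top 0.3 [0.706 0.4   0.271]
top 0.4 [0.247 0.495 0.313]
top 0.5 [0.25  0.501 0.303]
scene -0.3 [ 0.457 -0.236  0.135]
scene -0.2 [ 0.512 -0.125  0.158]
scene -0.1 [ 0.672 -0.021  0.202]
scene 0.0 [0.698 0.078 0.206]
scene 0.1 [0.704 0.1   0.204]
scene 0.2 [0.743 0.214 0.191]
scene 0.3 [0.697 0.397 0.268]
scene 0.4 [0.248 0.5   0.35 ]
scene 0.5 [0.254 0.53  0.469]
turn [-0.11 -0.02  0.06] shift mm [   0.5    0.3 -142. ]
turn [-1.100e-01  5.000e-02  6.486e+01] shift mm [-512.5 -511.2 -141.2]
```

>>> move_arm(rows=[[0,0,0,0,0,-180,0],[0,0,0,0,0,-180,0],[0,0,0,0,0,-180,0],[0,0,0,0,0,-180,0],[0,0,0,0,0,-180,0],[0,0,65,-512,-511,-140,0],[0,0,65,-512,-511,-140,0],[0,0,65,-512,-511,-140,0],[0,0,65,-512,-511,-140,0],[0,0,65,-512,-511,-140,0],[0,0,65,-512,-511,-140,0],[0,0,65,-512,-511,-140,0]])

```text
t: 1.1
tcp_pos: [0.3645, 0.29, 0.3824]
tool_rot: [0.613, 0.79, -0.0, -0.0]
force: [1.1, -0.4, 0.2]
finger_gap: 1.002
gripper_force: 0.0
```

```bash
python3 -c "
from h import *
plan([.512,-.115,.34],0)"
```

```text
turn [-0.03  0.02 14.41] shift mm [-429.    42.1   42.4]
```

>>> move_arm(rows=[[0,0,14,-410,42,42,0],[0,0,14,-410,42,42,0],[0,0,14,-410,42,42,0],[0,0,14,-410,42,42,0],[0,0,14,-410,42,42,0],[0,0,14,-410,42,42,0],[0,0,14,-410,42,42,0],[0,0,14,-410,42,42,0],[0,0,14,-410,42,42,0],[0,0,14,-410,42,42,0],[0,0,14,-410,42,42,0],[0,0,14,-410,42,42,0]])

```text
t: 2.1
tcp_pos: [0.5095, -0.0956, 0.3396]
tool_rot: [0.704, 0.71, -0.0, -0.001]
force: [-1.1, 0.6, -0.8]
finger_gap: 0.998
gripper_force: 0.0
```

```bash
python3 - <<'E'
from h import *
plan([.512,-.115,.34],0)
s=snap('wrist'); cv2.imwrite('pics/w1.png',cv2.resize(s['img'][:,:,::-1],(800,600)))
M=R.from_rotvec(np.ravel(s['rvec'])).as_matrix(); print(M.round(3),-M.T@np.ravel(s['tvec']),s['fovy'])
W=cloud(s).reshape(-1,3); W=W[~np.isnan(W[:,0])]
for n,z0,z1 in(('grip',.145,.17),('guard',.066,.08),('low',.01,.06)):
    P=W[(np.hypot(W[:,0]-.512,W[:,1]+.117)<.06)&(W[:,2]>z0)&(W[:,2]<z1)]
    if len(P)<5: print(n,len(P));continue
    rc=cv2.minAreaRect((P[:,:2]*1000).astype(np.float32)); print(n,len(P),P.mean(0),P.min(0),P.max(0),rc)
E
```

```text
turn [-0.13 -0.07  0.5 ] shift mm [-19.4   2.4  -0.4]
[[ 1.     0.009 -0.002]
 [ 0.009 -0.965  0.264]
 [ 0.001 -0.264 -0.965]] [ 0.50856456 -0.02923535  0.4956779 ] 59.458073149540326
grip 293 [ 0.51176689 -0.11796776  0.15342087] [ 0.50387317 -0.13018981  0.1450982 ] [ 0.51975353 -0.10813082  0.1571505 ] ((511.7793884277344, -119.25521087646484), (22.04209327697754, 15.788559913635254), 84.62373352050781)
guard 1390 [ 0.51113656 -0.11495999  0.0729696 ] [ 0.47387285 -0.15165992  0.06621431] [ 0.56487651 -0.08749784  0.07905966] ((520.9642944335938, -120.06089782714844), (61.80645751953125, 91.22795867919922), 85.7241439819336)
low 294 [ 0.52893762 -0.12896663  0.03554345] [ 0.4742623  -0.15404528  0.01007502] [ 0.56563001 -0.09597637  0.0598207 ] ((521.0164184570312, -121.25770568847656), (49.821800231933594, 96.26307678222656), 78.89948272705078)
```

View pics/w1.png

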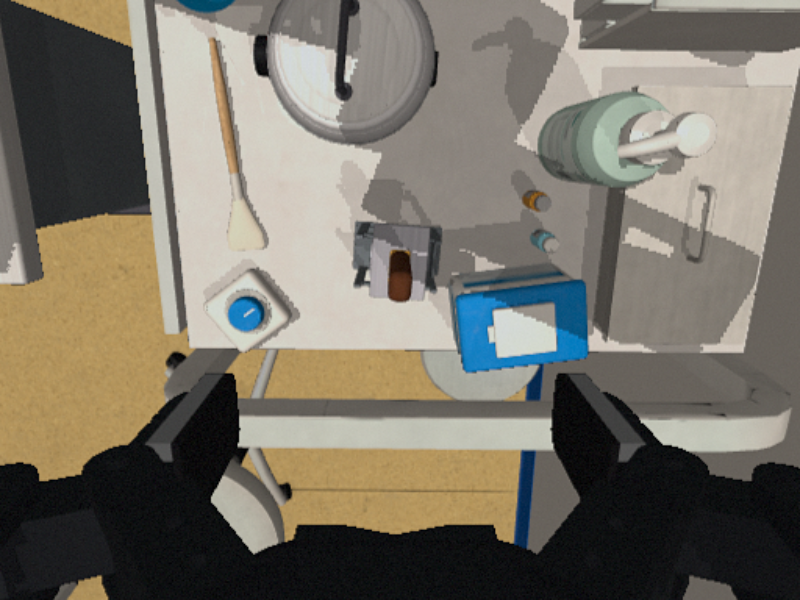

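Wrist view: grip top near (400,260) and guard (370–425, 240–300). The stand frames show at (362,275) and (437,240), and the lid's bar runs from (348,5) to (343,92). The low plate's side still has to be settled, so I'll take an enlarged crop.

```bash
python3 - <<'E'
from h import *
s=load('wrist'); W=cloud(s)
c=s['img'][130:205,210:300,::-1]; z=cv2.resize(W[130:205,210:300,2].astype(np.float32),(0,0),fx=4.4,fy=4.4,interpolation=cv2.INTER_NEAREST)
zi=cv2.applyColorMap(np.clip(np.nan_to_num(z)/.16*255,0,255).astype(np.uint8),cv2.COLORMAP_JET)
a=cv2.resize(c,(zi.shape[1],zi.shape[0]),interpolation=cv2.INTER_CUBIC)
b=load('top');c2=cv2.resize(b['img'][175:220,303:342,::-1],None,fx=6,fy=6,interpolation=cv2.INTER_CUBIC)
o=np.zeros((602,800,3),np.uint8); o[:a.shape[0],:396]=a; o[:zi.shape[0],400:796]=zi; o[332:332+c2.shape[0],:c2.shape[1]]=c2[:270]
cv2.imwrite('pics/c2.png',o[:600])
P=W.reshape(-1,3); I=s['img'].reshape(-1,3).astype(int)
m=(P[:,2]>.02)&(I[:,2]>I[:,0]+60)&(P[:,0]>.5); print('box',np.percentile(P[m],[1,50,99],axis=0).round(3))
E
```

```text
box [[ 0.561 -0.206  0.082]
 [ 0.611 -0.164  0.088]
 [ 0.666 -0.132  0.09 ]]
```

View pics/c2.png

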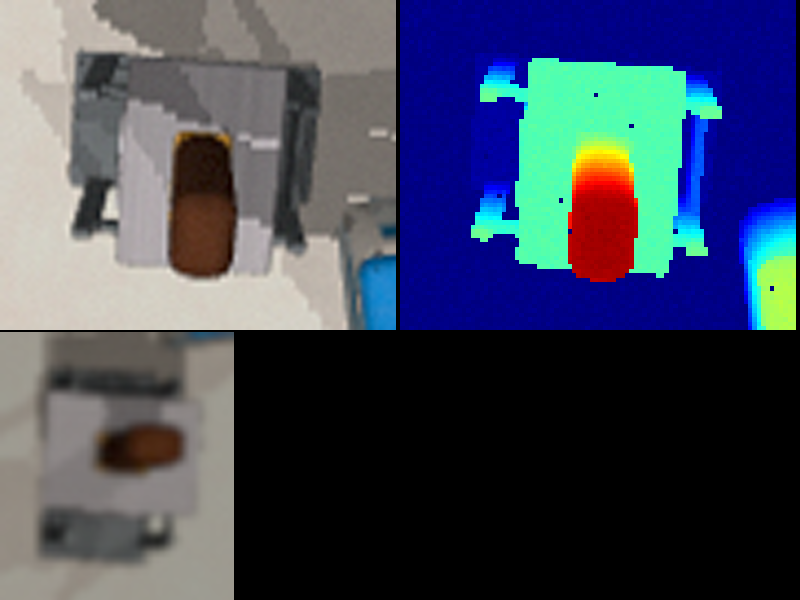

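```bash
python3 - <<'E'
from h import *
s=load('wrist'); W=cloud(s); P=W.reshape(-1,3); I=s['img'].reshape(-1,3)
for n in('wrist','top','scene'):
    P=cloud(load(n)).reshape(-1,3)
    for nm,x0,x1 in(('-x side',.470,.486),('+x side',.537,.562)):
        m=(P[:,0]>x0)&(P[:,0]<x1)&(P[:,1]>-.132)&(P[:,1]<-.10); Q=P[m]
        print(n,nm,len(Q),np.histogram(Q[:,2],bins=[-.01,.004,.01,.02,.03,.04,.05,.06,.07,.09])[0], Q[(Q[:,2]>.004)].mean(0).round(4))
a=load('scene'); cv2.imwrite('pics/c3.png',cv2.resize(a['img'][210:280,262:342,::-1],(800,700),interpolation=cv2.INTER_CUBIC)[:600])
# guard fit
P=W.reshape(-1,3); m=(np.abs(P[:,2]-.0735)<.0035)&(np.hypot(P[:,0]-.512,P[:,1]+.117)<.045)&(P[:,0]>.48)&(P[:,0]<.539);Q=P[m]
print('guard z',np.median(Q[:,2]),cv2.minAreaRect((Q[:,:2]*1000).astype(np.float32)))
t=P[(P[:,2]>.154)&(np.hypot(P[:,0]-.512,P[:,1]+.117)<.03)];print('gtop',np.median(t[:,2]),cv2.minAreaRect((t[:,:2]*1000).astype(np.float32)))
E
```

```text
wrist -x side 166 [ 20 146   0   0   0   0   0   0   0] [ 0.4774 -0.1189  0.0054]
wrist +x side 939 [151  56  13  12  41   7   8  16  14] [ 0.5523 -0.1051  0.3176]
top -x side 75 [48 27  0  0  0  0  0  0  0] [ 0.4776 -0.1189  0.0056]
top +x side 85 [51 11  5  0 12  0  1  3  2] [ 0.5454 -0.1166  0.028 ]
scene -x side 75 [20 46  3  0  1  0  1  2  2] [ 0.4778 -0.1115  0.0126]
scene +x side 39 [ 9 12  4  1  1  0  3  4  5] [ 0.5424 -0.1169  0.0336]
guard z 0.07304294114701518 ((509.6046447753906, -119.63865661621094), (54.36738204956055, 65.939453125), 2.9073495864868164)
gtop 0.15485181004773008 ((511.6044921875, -107.58882141113281), (11.58598518371582, 40.73165512084961), 0.8906707167625427)
```

View pics/c3.png

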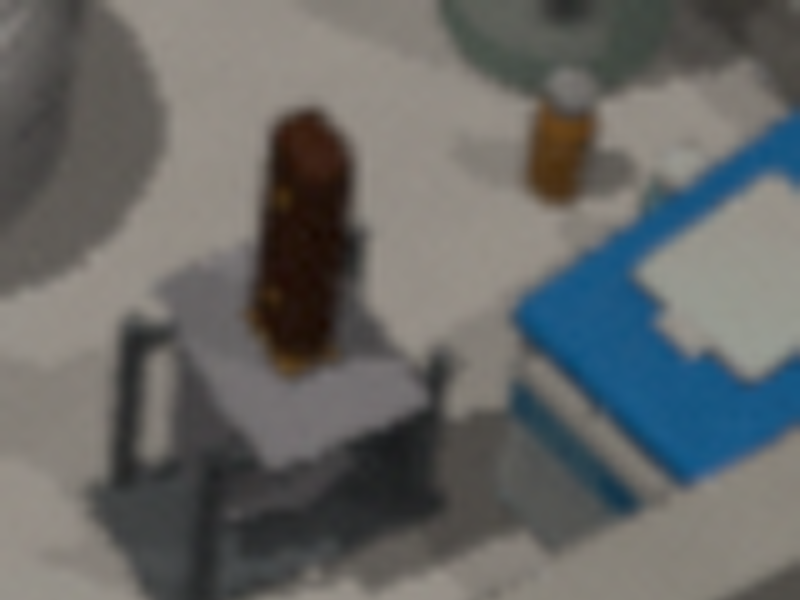

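The crop shows a light-grey strip under the guard's left (−x) edge at (190,400) and a 5 mm base plate at (150,530). That suggests the hook opens toward world +x, and I'll check once the lifter is out. The grasp is the same either way.

```bash
python3 -c "
from h import *
plan([.512,-.119,.200],-5.2);plan([.512,-.119,.124],-5.2)"
```

```text
turn [-0.12 -0.08  5.82] shift mm [-25.1   3.  139.9]
turn [-0.12 -0.08  5.82] shift mm [-25.2   3.2 215.9]
```

>>> move_arm(rows=[[-0.1,-0.1,5.8,-25,3,40,0],[-0.1,-0.1,5.8,-25,3,80,0],[-0.1,-0.1,5.8,-25,3,120,0],[-0.1,-0.1,5.8,-25,3,150,0],[-0.1,-0.1,5.8,-25,3,175,0],[-0.1,-0.1,5.8,-25,3,195,0],[-0.1,-0.1,5.8,-25,3,208,0],[-0.1,-0.1,5.8,-25,3,216,0],[-0.1,-0.1,5.8,-25,3,216,0],[-0.1,-0.1,5.8,-25,3,216,0]])

```text
t: 2.98
tcp_pos: [0.5129, -0.1179, 0.1252]
tool_rot: [0.737, 0.676, 0.0, 0.001]
force: [-0.2, 0.0, -0.4]
finger_gap: 1.006
gripper_force: 0.0
```

```bash
python3 - <<'E'
from h import *
plan([.512,-.119,.124],-5.2); st=readout.sense(); print(st['tcp_pos'],st['force'],st['q'])
s=snap('wrist'); W=cloud(s).reshape(-1,3)
P=W[(np.hypot(W[:,0]-.512,W[:,1]+.117)<.03)&(W[:,2]>.12)&(W[:,2]<.17)]
print(len(P),P.mean(0),P.min(0),P.max(0),cv2.minAreaRect((P[:,:2]*1000).astype(np.float32)))
E
```

```text
turn [0.11 0.09 0.21] shift mm [-1.2 -0.8  1.2]
[ 0.5129211  -0.11787623  0.12524682] [-0.21725038  0.01340385 -0.38948512] [-4.37902946e-01  5.32277670e-01  1.76976705e+00 -1.10670242e-03
  8.37164620e-01 -3.50032411e-01]
2394 [ 0.51212623 -0.11461206  0.14814876] [ 0.50367364 -0.12896058  0.12004088] [ 0.52008494 -0.107526    0.15663322] ((511.7729797363281, -118.37812042236328), (21.65760612487793, 15.945727348327637), 85.77750396728516)
```

>>> move_arm(rows=[[0.1,0.1,0,-0.5,-1,1,0],[0.1,0.1,0,-0.5,-1,1,0.3],[0.1,0.1,0,-0.5,-1,1,0.6],[0.1,0.1,0,-0.5,-1,1,0.8],[0.1,0.1,0,-0.5,-1,1,1],[0.1,0.1,0,-0.5,-1,1,1],[0.1,0.1,0,-0.5,-1,1,1],[0.1,0.1,0,-0.5,-1,1,1],[0.1,0.1,0,-0.5,-1,1,1],[0.1,0.1,0,-0.5,-1,1,1],[0.1,0.1,0,-0.5,-1,1,1],[0.1,0.1,0,-0.5,-1,1,1]], squeeze=80)

```text
t: 4.03
tcp_pos: [0.5121, -0.1194, 0.1241]
tool_rot: [0.738, 0.675, 0.0, 0.0]
force: [0.2, -0.5, 4.5]
finger_gap: 0.163
gripper_force: 79.4
```

```bash
python3 - <<'E'
from h import *
st=readout.sense(); print(st['tcp_pos'],st['tool_rot'],st['force'],st['ft_torque'],st['finger_gap'],st['gripper_force'])
y=R.from_quat(st['tool_rot']).as_matrix(); print(y.round(4))
E
```

```text
[ 0.51214851 -0.11944444  0.12411232] [7.37702152e-01 6.75126132e-01 2.02275844e-04 4.46603778e-04] [ 0.17168339 -0.51012731  4.51576126] [-0.05901136 -0.02501428 -0.00374615] 0.16313330340665966 79.3525493144989
[[ 8.840e-02  9.961e-01  9.000e-04]
 [ 9.961e-01 -8.840e-02 -4.000e-04]
 [-3.000e-04  9.000e-04 -1.000e+00]]
```

>>> move_arm(rows=[[0,0,0,0,0,-5,1],[0,0,0,0,0,-15,1],[0,0,0,0,0,-30,1],[0,0,0,0,0,-50,1],[0,0,0,0,0,-75,1],[0,0,0,0,0,-105,1],[0,0,0,0,0,-135,1],[0,0,0,0,0,-160,1],[0,0,0,0,0,-175,1],[0,0,0,0,0,-175,1]])

```text
t: 4.87
tcp_pos: [0.5135, -0.1199, 0.303]
tool_rot: [0.738, 0.675, 0.002, 0.004]
force: [-0.2, -0.3, -0.8]
finger_gap: 0.162
gripper_force: 78.9
```

```bash
python3 - <<'E'
from h import *
st=readout.sense(); print(st['tcp_pos'],st['force'],st['finger_gap'])
a=snap('scene'); W=cloud(a); p=st['tcp_pos']
m=(np.hypot(W[...,0]-p[0],W[...,1]-p[1])<.06)&(W[...,2]>.16)&(W[...,2]<.36); v,u=np.where(m); print(u.min(),u.max(),v.min(),v.max())
u0,v0=max(u.mean()-55,0),max(v.mean()-40,0); u0,v0=int(u0),int(v0)
cv2.imwrite('pics/s4.png',cv2.resize(a['img'][v0:v0+82,u0:u0+110,::-1],(800,596),interpolation=cv2.INTER_CUBIC))
# points of strip/hook in lifter frame (assume same yaw as tool y)
th=np.radians(-5.07);ex=np.array([np.cos(th),np.sin(th)]);ey=np.array([-ex[1],ex[0]])
o=p-[0,0,.056]
for n in('scene','top','wrist'):
    Wn=cloud(a if n=='scene' else snap(n)).reshape(-1,3)-o
    L=np.stack([Wn[:,:2]@ex,Wn[:,:2]@ey,Wn[:,2]],1)*1000
    Q=L[(abs(L[:,0])<40)&(abs(L[:,1])<30)&(L[:,2]<-6)&(L[:,2]>-62)]; print(n,len(Q))
    for k in range(-60,0,10):
        q=Q[(Q[:,2]>=k)&(Q[:,2]<k+10)]
        if len(q): print(k,len(q),np.percentile(q[:,:2],[2,50,98],axis=0).round(0).tolist())
E
```

```text
[ 0.51348675 -0.11992058  0.30296771] [-0.17670716 -0.31418857 -0.84629908] 0.16212910630745142
282 316 159 217
scene 173
-60 4 [[-1.0, -9.0], [1.0, 2.0], [1.0, 9.0]]
-50 83 [[-23.0, -15.0], [-2.0, -8.0], [11.0, 8.0]]
-40 31 [[-25.0, -16.0], [-23.0, -6.0], [14.0, 13.0]]
-30 25 [[-25.0, -15.0], [-24.0, -4.0], [-21.0, 11.0]]
-20 22 [[-25.0, -14.0], [-24.0, -3.0], [-22.0, 10.0]]
-10 8 [[-24.0, -11.0], [-24.0, -1.0], [-23.0, 10.0]]
top 3
-40 1 [[-23.0, 15.0], [-23.0, 15.0], [-23.0, 15.0]]
-30 1 [[-23.0, 15.0], [-23.0, 15.0], [-23.0, 15.0]]
-20 1 [[-23.0, 15.0], [-23.0, 15.0], [-23.0, 15.0]]
wrist 0
```

View pics/s4.png

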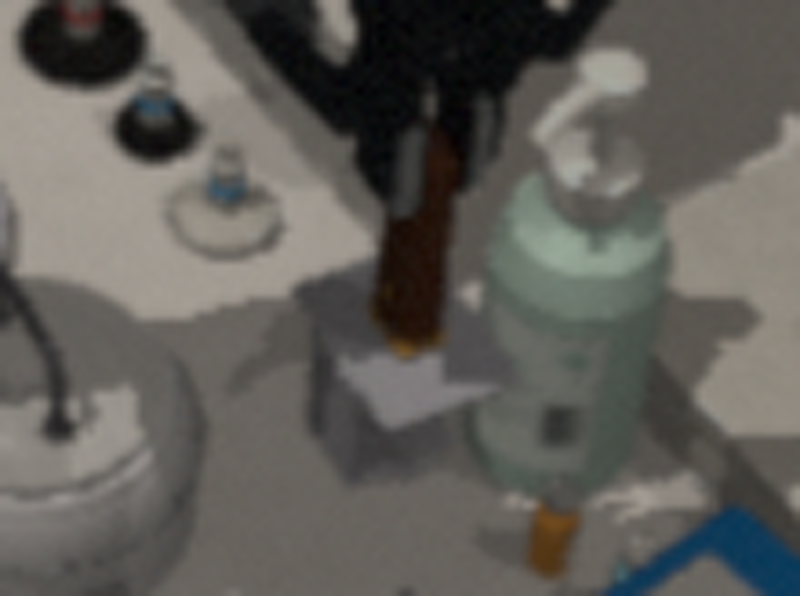

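The scene crop shows the steel strip hanging below the guard on its −x side, at (335,420). The depth data agrees (strip at −23 mm), so the hook opens toward world +x. I'll approach the loop from its −x side, after measuring the bar precisely.

```bash
cat > bar.py <<'E'
from h import *
def bar(W,c=(.4745,.039),z=(.115,.135),r=.045):
    P=W.reshape(-1,3); P=P[(np.hypot(P[:,0]-c[0],P[:,1]-c[1])<r)&(P[:,2]>z[0])&(P[:,2]<z[1])]
    if len(P)<10: return print('few',len(P))
    q=P[P[:,2]>np.percentile(P[:,2],95)-.006]
    e=np.linalg.svd(q[:,:2]-q[:,:2].mean(0))[2][0]; e*=np.sign(e[1]); t=(q[:,:2]-q[:,:2].mean(0))@e
    mid=q[:,:2].mean(0)+e*(t.min()+t.max())/2
    d=(q[:,:2]-mid)@np.array([e[1],-e[0]])
    print(len(q),'mid',mid.round(4),'yaw',np.degrees(np.arctan2(-e[0],e[1])).round(2),'span',t.min().round(4),t.max().round(4),'width',d.min().round(4),d.max().round(4),'ztop',np.percentile(q[:,2],[50,98]).round(4))
if __name__=='__main__':
    st=readout.sense(); print(R.from_quat(st['tool_rot']).as_matrix().round(4),st['tcp_pos'])
    for n in('scene','top'): bar(cloud(load(n)))
    w=snap('wrist'); bar(cloud(w))
    for n in ('top','wrist'):
        P=cloud(load(n)).reshape(-1,3)
        for nm,c,z0,z1,r in(('lid flange',(.4745,.039),.084,.094,.055),('tray rim',(.485,.201),.009,.018,.07)):
            Q=P[(np.hypot(P[:,0]-c[0],P[:,1]-c[1])<r)&(P[:,2]>z0)&(P[:,2]<z1)]
            if len(Q)>10: print(n,nm,len(Q),cv2.minEnclosingCircle((Q[:,:2]*1000).astype(np.float32)), np.median(Q[:,2]))
E
python3 bar.py
```

```text
[[ 0.0884  0.9961 -0.0022]
 [ 0.9961 -0.0884  0.0012]
 [ 0.001  -0.0023 -1.    ]] [ 0.51069875 -0.1187101   0.29781064]
35 mid [0.4719 0.0357] yaw -5.67 span -0.0237 0.0261 width -0.0033 0.0034 ztop [0.1251 0.1295]
61 mid [0.4744 0.0396] yaw -5.24 span -0.0261 0.026 width -0.0029 0.0029 ztop [0.1241 0.128 ]
187 mid [0.4714 0.0215] yaw -4.79 span -0.0113 0.0109 width -0.0032 0.0027 ztop [0.1255 0.1273]
top lid flange 1297 ((473.20196533203125, 40.714942932128906), 51.148799896240234) 0.08819088188863505
top tray rim 324 ((483.4929504394531, 199.95835876464844), 64.18498229980469) 0.011970318551433178
wrist lid flange 4324 ((472.61761474609375, 36.48207473754883), 49.31895446777344) 0.08927213255963223
```

```bash
python3 -c "
from h import *
plan([.428,.0425,.26],-5.07)"
```

```text
turn [-0.2  -0.08 -0.01] shift mm [153.2 -96.3  37.8]
```

>>> move_arm(rows=[[-0.1,0,0,25,-16,0,1],[-0.2,0,0,55,-35,0,1],[-0.2,0,0,85,-55,15,1],[-0.2,-0.1,0,115,-74,25,1],[-0.2,-0.1,0,140,-88,35,1],[-0.2,-0.1,0,153,-96,38,1],[-0.2,-0.1,0,153,-96,38,1],[-0.2,-0.1,0,153,-96,38,1],[-0.2,-0.1,0,153,-96,38,1],[-0.2,-0.1,0,153,-96,38,1]])

```text
t: 5.9
tcp_pos: [0.4307, 0.0407, 0.2608]
tool_rot: [0.738, 0.675, 0.001, 0.002]
force: [1.2, -0.8, -0.4]
finger_gap: 0.164
gripper_force: 78.8
```

```bash
python3 - <<'E'
from bar import *
st=readout.sense(); print(R.from_quat(st['tool_rot']).as_matrix().round(4),st['tcp_pos'],st['t'])
w=snap('wrist'); bar(cloud(w)); t=snap('top'); bar(cloud(t)); s=snap('scene'); bar(cloud(s))
cv2.imwrite('pics/w5.png',cv2.resize(w['img'][:,:,::-1],(800,600)))
E
```

```text
[[ 0.0895  0.996   0.004 ]
 [ 0.996  -0.0895 -0.0024]
 [-0.002   0.0042 -1.    ]] [0.43069475 0.04068188 0.26079044] 5.9
404 mid [0.4725 0.0389] yaw -5.93 span -0.029 0.0268 width -0.0028 0.0034 ztop [0.1258 0.1275]
26 mid [0.4747 0.0407] yaw -5.8 span -0.0321 0.0229 width -0.0028 0.0028 ztop [0.1235 0.1271]
33 mid [0.4722 0.0381] yaw -5.84 span -0.0268 0.0238 width -0.0032 0.0037 ztop [0.1248 0.1288]
```

View pics/w5.png

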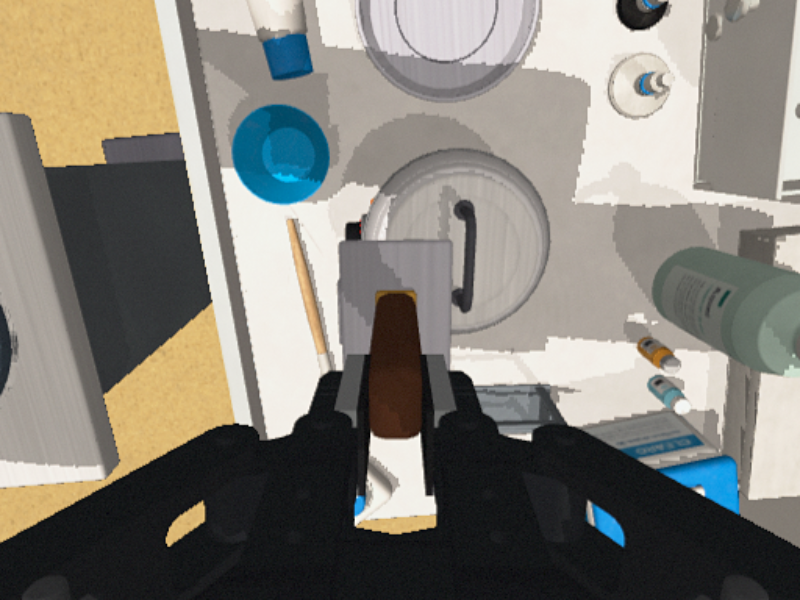

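The wrist view shows the guard at (395,310) held square in the jaws, and the bar from (465,210) to (462,300), to the right (+x) of the hook. I'll check how the guard sits in the hand, then work out the descent.

```bash
cat > guard.py <<'E'
from h import *
st=readout.sense(); p=st['tcp_pos']; W=cloud(snap('wrist')).reshape(-1,3)-p
T=R.from_quat(st['tool_rot']).as_matrix(); L=W@T  # tool coords
Q=L[(abs(L[:,1])<.032)&(L[:,2]>.046)&(L[:,2]<.058)&(L[:,0]>-.05)&(L[:,0]<.04)&(abs(L[:,1])>.0095)]
rc=cv2.minAreaRect((Q[:,:2]*1000).astype(np.float32)); A=np.c_[Q[:,:2],np.ones(len(Q))]; c=np.linalg.lstsq(A,Q[:,2],rcond=None)[0]
print('guard top: tool z(mm)',1000*c[2],'slopes deg',np.degrees(c[:2]),rc,len(Q)); print('tcp',p,'world tilt z',T[:,2].round(4),st['force'],st['ft_torque'])
E
python3 guard.py; python3 -c "
from h import *
a=np.radians(-5.85); e=np.array([np.cos(a),np.sin(a)]); b=np.array([.4727,.0388])
for d,z in((-.045,.26),(-.045,.207),(0,.207)): plan([*(b+d*e),z],-5.85)"
```

```text
guard top: tool z(mm) 51.18365995664974 slopes deg [-0.09107485 -0.49962842] ((2.9492130279541016, -0.9523048400878906), (47.511653900146484, 56.21158981323242), 89.85299682617188) 3080
tcp [0.43037441 0.04076396 0.26088414] world tilt z [ 0.0039 -0.0022 -1.    ] [ 0.48069152 -0.56689879 -1.78339014] [-0.00940261  0.04225513  0.01007792]
turn [0.23 0.1  0.7 ] shift mm [ 2.3 -2.5  0.9]
turn [0.23 0.1  0.7 ] shift mm [ 2.4 -2.7 53.9]
turn [0.23 0.1  0.7 ] shift mm [ 1.8 42.3 54. ]
```

>>> move_arm(rows=[[0.2,0.1,0.7,2,-3,10,1],[0.2,0.1,0.7,2,-3,25,1],[0.2,0.1,0.7,2,-3,42,1],[0.2,0.1,0.7,2,-3,54,1],[0.2,0.1,0.7,2,-3,54,1],[0.2,0.1,0.7,2,5,54,1],[0.2,0.1,0.7,2,15,54,1],[0.2,0.1,0.7,2,25,54,1],[0.2,0.1,0.7,2,35,54,1],[0.2,0.1,0.7,2,43,54,1],[0.2,0.1,0.7,2,43,54,1],[0.2,0.1,0.7,2,43,54,1]])

```text
t: 7.1
tcp_pos: [0.4735, 0.0397, 0.207]
tool_rot: [0.742, 0.671, 0.0, 0.0]
force: [-1.8, -0.7, -1.9]
finger_gap: 0.165
gripper_force: 78.8
```

```bash
python3 guard.py; python3 - <<'E'
from bar import *
plan([.4735,.0388,.207],-5.85)
bar(cloud(load('wrist'))); s=snap('scene'); bar(cloud(s))
W=cloud(s); v,u=np.where((np.hypot(W[...,0]-.473,W[...,1]-.039)<.05)&(W[...,2]>.08)&(W[...,2]<.25)); u0,v0=int(u.mean()-40),int(v.mean()-30)
cv2.imwrite('pics/s6.png',cv2.resize(s['img'][v0:v0+60,u0:u0+80,::-1],(800,600),interpolation=cv2.INTER_CUBIC))
E
```

```text
guard top: tool z(mm) 51.20937343754573 slopes deg [-0.06582411 -0.4998233 ] ((3.031780242919922, -0.8977928161621094), (56.15766143798828, 47.50038528442383), 0.2936500906944275) 3079
tcp [0.47346321 0.03965339 0.20702132] world tilt z [ 2.e-04  1.e-04 -1.e+00] [-1.8290184  -0.65493981 -1.87583884] [-0.03151827  0.00501597 -0.004615  ]
turn [-0.05 -0.01  0.08] shift mm [-0.9  1.  -0.2]
41 mid [0.4756 0.0667] yaw 89.23 span -0.0026 0.0028 width -0.0017 0.0019 ztop [0.1196 0.1226]
13 mid [0.4552 0.0309] yaw 43.05 span -0.0211 0.0151 width -0.0101 0.009 ztop [0.129  0.1343]
```

View pics/s6.png

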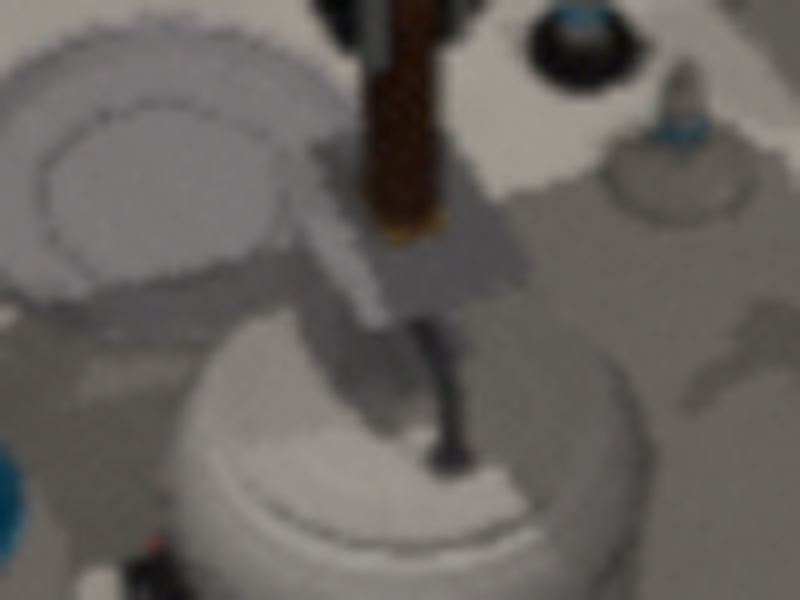

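The scene crop shows the hook inside the loop, with the bar's near leg at (440,400) beside the strip at (370,350). Now I'll raise it slowly into the trough.

>>> move_arm(rows=[[0,0,0,0,0,-6,1],[0,0,0,0,0,-11,1],[0,0,0,0,0,-14,1],[0,0,0,0,0,-15.5,1],[0,0,0,0,0,-17,1],[0,0,0,0,0,-18.5,1],[0,0,0,0,0,-20,1],[0,0,0,0,0,-22,1],[0,0,0,0,0,-24,1],[0,0,0,0,0,-26,1],[0,0,0,0,0,-26,1],[0,0,0,0,0,-26,1]])

```text
t: 8.2
tcp_pos: [0.473, 0.0397, 0.233]
tool_rot: [0.742, 0.671, 0.0, 0.0]
force: [-1.0, -1.0, -3.3]
finger_gap: 0.164
gripper_force: 78.7
```

```bash
cat > lid.py <<'E'
from h import *
import sys
cx,cy,z0,z1=map(float,sys.argv[1:5])
st=readout.sense(); print('tcp',st['tcp_pos'].round(4),st['force'].round(2),st['ft_torque'].round(3),'t',st['t'])
for n in('wrist','top','scene'):
    P=cloud(snap(n)).reshape(-1,3); P=P[(np.hypot(P[:,0]-cx,P[:,1]-cy)<.05)&(P[:,2]>z0)&(P[:,2]<z1)]
    if len(P)<20: print(n,len(P)); continue
    for k in range(3):
        c=np.median(P[:,:2],0); A=np.c_[P[:,:2]-c,np.ones(len(P))]; f=np.linalg.lstsq(A,P[:,2],rcond=None)[0]; P=P[abs(A@f-P[:,2])<.003]
    print(n,len(P),'z',f[2].round(4),'slope deg',np.degrees(f[:2]).round(2),'circ',cv2.minEnclosingCircle((P[:,:2]*1000).astype(np.float32)))
E
python3 lid.py .4727 .0388 .075 .115
```

```text
tcp [0.473  0.0397 0.233 ] [-0.95 -1.05 -3.27] [-0.022 -0.048 -0.046] t 8.2
wrist 4138 z 0.0974 slope deg [0.19 0.12] circ ((472.8192138671875, 38.50284957885742), 49.37889099121094)
top 0
scene 460 z 0.0964 slope deg [0.84 1.81] circ ((472.419189453125, 37.82121658325195), 49.1971435546875)
```

```bash
python3 -c "
from h import *
plan([.4825,.1995,.263],-5.85)"
```

```text
turn [-0.01 -0.01  0.08] shift mm [160.   -6.4 -30.1]
```

>>> move_arm(rows=[[0,0,0,0,0,-2,1],[0,0,0,0,0,-5,1],[0,0,0,0,0,-9,1],[0,0,0,0,0,-13,1],[0,0,0,0,0,-17,1],[0,0,0,0,0,-21,1],[0,0,0,0,0,-25,1],[0,0,0,0,0,-28,1],[0,0,0,0,0,-30,1],[0,0,0,0,0,-30,1]])

```text
t: 9.18
tcp_pos: [0.4732, 0.0397, 0.2635]
tool_rot: [0.742, 0.671, 0.0, 0.0]
force: [1.0, 0.4, -2.8]
finger_gap: 0.162
gripper_force: 78.7
```

```bash
python3 lid.py .4727 .0388 .11 .145; python3 -c "
from h import *
plan([.4825,.1995,.263],-5.85)
P=cloud(load('wrist')).reshape(-1,3)
Q=P[(np.hypot(P[:,0]-.484,P[:,1]-.2)<.07)&(P[:,2]>.007)&(P[:,2]<.018)];print(len(Q),cv2.minEnclosingCircle((Q[:,:2]*1000).astype(np.float32)),Q.min(0),Q.max(0))"
```

```text
tcp [0.4732 0.0397 0.2635] [ 1.04  0.44 -2.83] [ 0.029 -0.016  0.012] t 9.1833
wrist 4243 z 0.1279 slope deg [0.12 0.18] circ ((473.0308532714844, 38.43263626098633), 49.42264175415039)
top 0
scene 616 z 0.1272 slope deg [0.24 0.33] circ ((472.4544372558594, 38.19561004638672), 49.181907653808594)
turn [-0.01 -0.01  0.08] shift mm [ 1.599e+02 -6.400e+00 -1.000e-01]
1350 ((481.32574462890625, 197.31936645507812), 64.12711334228516) [0.41749008 0.13510343 0.00700082] [0.54521647 0.21259535 0.01662707]
```

The lid is free and level, within 0.2°. Moving it gently across to the tray.

>>> move_arm(rows=[[0,0,0,1,0,0,1],[0,0,0,3,0,0,1],[0,0,0,7,0,0,1],[0,0,0,12,-0.5,0,1],[0,0,0,18,-0.7,0,1],[0,0,0,25,-1,0,1],[0,0,0,33,-1.3,0,1],[0,0,0,41,-1.6,0,1],[0,0,0,49,-2,0,1],[0,0,0,57,-2.3,0,1],[0,0,0,65,-2.6,0,1],[0,0,0,73,-3,0,1]])

```text
t: 10.33
tcp_pos: [0.4773, 0.1136, 0.2629]
tool_rot: [0.742, 0.671, 0.0, -0.0]
force: [-0.1, 0.0, -3.5]
finger_gap: 0.165
gripper_force: 78.7
```

>>> move_arm(rows=[[0,0,0,8,-0.3,0,1],[0,0,0,16,-0.6,0,1],[0,0,0,24,-0.9,0,1],[0,0,0,32,-1.2,0,1],[0,0,0,40,-1.5,0,1],[0,0,0,48,-1.8,0,1],[0,0,0,56,-2.1,0,1],[0,0,0,63,-2.4,0,1],[0,0,0,69,-2.6,0,1],[0,0,0,74,-2.8,0,1],[0,0,0,78,-2.9,0,1],[0,0,0,80,-3,0,1]])

```text
t: 11.33
tcp_pos: [0.4824, 0.193, 0.2629]
tool_rot: [0.742, 0.671, 0.0, -0.0]
force: [0.4, -0.1, -2.3]
finger_gap: 0.162
gripper_force: 78.7
```

```bash
python3 lid.py .482 .192 .11 .145; python3 - <<'E'
from h import *
for n in('wrist','top'):
    P=cloud(load(n)).reshape(-1,3)
    Q=P[(np.hypot(P[:,0]-.483,P[:,1]-.199)<.075)&(P[:,2]>.008)&(P[:,2]<.018)];print(n,len(Q),cv2.minEnclosingCircle((Q[:,:2]*1000).astype(np.float32)),Q.min(0),Q.max(0))
w=load('wrist'); cv2.imwrite('pics/w7.png',cv2.resize(w['img'][:,:,::-1],(800,600)))
E
```

```text
tcp [0.4824 0.193  0.2629] [ 0.37 -0.07 -2.34] [-0.033  0.004 -0.015] t 11.3333
wrist 4225 z 0.1273 slope deg [0.01 0.16] circ ((482.11761474609375, 191.65953063964844), 49.46708297729492)
top 568 z 0.1265 slope deg [0.16 1.01] circ ((483.30657958984375, 191.19590759277344), 48.248802185058594)
scene 509 z 0.127 slope deg [ 0.01 -0.43] circ ((481.3299865722656, 190.7884521484375), 48.94116973876953)
wrist 995 ((481.4385986328125, 200.1536865234375), 63.81988525390625) [0.41779192 0.18878406 0.00801516] [0.54514838 0.26326629 0.01672748]
top 214 ((483.2613525390625, 199.40838623046875), 63.89717483520508) [0.41970245 0.13598076 0.00800528] [0.54566008 0.22461278 0.01756705]
```

View pics/w7.png

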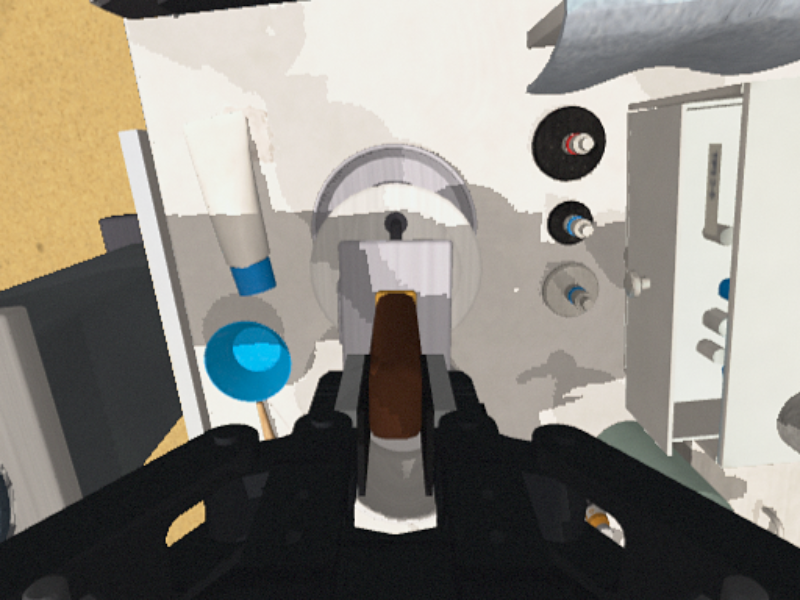

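The wrist view shows the lid (centre about (395,250)) hanging level over the tray, whose rim shows above it at (395,160). It needs 8 mm more in +y, then a 111 mm descent.

>>> move_arm(rows=[[0,0,0,2,0,0,1],[0,0,0,5,-1,0,1],[0,0,0,8,-1,2,1],[0,0,0,8,-1,6,1],[0,0,0,8,-1,14,1],[0,0,0,8,-1,24,1],[0,0,0,8,-1,36,1],[0,0,0,8,-1,48,1],[0,0,0,8,-1,60,1],[0,0,0,8,-1,70,1],[0,0,0,8,-1,78,1],[0,0,0,8,-1,80,1]])

```text
t: 12.48
tcp_pos: [0.481, 0.2003, 0.181]
tool_rot: [0.742, 0.671, -0.001, -0.001]
force: [0.0, 0.7, -3.4]
finger_gap: 0.163
gripper_force: 78.6
```

>>> move_arm(rows=[[0,0,0,0,0,2,1],[0,0,0,0,0,6,1],[0,0,0,0,0,11,1],[0,0,0,0,0,16,1],[0,0,0,0,0,20,1],[0,0,0,0,0,22,1],[0,0,0,0,0,22,1],[0,0,0,0,0,22,1]])

```text
t: 13.15
tcp_pos: [0.4821, 0.2006, 0.1609]
tool_rot: [0.742, 0.671, 0.0, -0.0]
force: [0.1, 0.3, -2.9]
finger_gap: 0.168
gripper_force: 78.7
```

```bash
python3 lid.py .4815 .1995 .011 .06; python3 - <<'E'
from h import *
for n in('wrist','top'):
    P=cloud(load(n)).reshape(-1,3)
    Q=P[(np.hypot(P[:,0]-.483,P[:,1]-.199)<.075)&(np.hypot(P[:,0]-.4815,P[:,1]-.1995)>.053)&(P[:,2]>.008)&(P[:,2]<.018)];print(n,len(Q),cv2.minEnclosingCircle((Q[:,:2]*1000).astype(np.float32)),Q.min(0),Q.max(0))
E
```

```text
tcp [0.4821 0.2006 0.1609] [ 0.06  0.3  -2.85] [ 0.019 -0.085  0.039] t 13.15
wrist 4200 z 0.0253 slope deg [0.03 0.34] circ ((481.90582275390625, 199.2919158935547), 49.43766403198242)
top 394 z 0.025 slope deg [0.21 0.25] circ ((482.5037841796875, 197.58509826660156), 47.672664642333984)
scene 318 z 0.0267 slope deg [ 0.12 -0.69] circ ((481.42401123046875, 199.12449645996094), 48.20048141479492)
wrist 2683 ((481.5813903808594, 199.0997772216797), 64.38290405273438) [0.41722489 0.14246973 0.00800715] [0.54555283 0.26334607 0.01668166]
top 190 ((483.4111022949219, 199.68284606933594), 64.01680755615234) [0.41957209 0.13605955 0.00800039] [0.54561901 0.21493938 0.01767915]
```

>>> move_arm(rows=[[0,0,0,0,0,2,1],[0,0,0,0,0,4,1],[0,0,0,0,0,6,1],[0,0,0,0,0,7.5,1],[0,0,0,0,0,9,1],[0,0,0,0,0,10,1],[0,0,0,0,0,11,1],[0,0,0,0,0,12,1],[0,0,0,0,0,12,1],[0,0,0,0,0,12,1]])

```text
t: 14.13
tcp_pos: [0.4823, 0.2006, 0.1491]
tool_rot: [0.742, 0.671, 0.0, 0.0]
force: [-0.2, -0.4, -0.8]
finger_gap: 0.165
gripper_force: 78.7
```

```bash
python3 lid.py .4815 .1995 .011 .06; python3 guard.py
```

```text
tcp [0.4823 0.2006 0.1491] [-0.22 -0.44 -0.76] [-0.015  0.011  0.013] t 14.1333
wrist 4246 z 0.0153 slope deg [0.08 0.28] circ ((481.8236999511719, 199.12908935546875), 49.51668167114258)
top 376 z 0.0146 slope deg [0.13 1.21] circ ((482.8699645996094, 198.5633544921875), 48.14190673828125)
scene 55 z 0.0191 slope deg [0.89 0.48] circ ((478.3193054199219, 195.74229431152344), 44.51046371459961)
guard top: tool z(mm) 51.21231458190034 slopes deg [-0.01898601 -0.49637398] ((2.944551467895508, -0.9026699066162109), (56.2134895324707, 47.37116622924805), 0.14641593396663666) 3091
tcp [0.4822325  0.20062946 0.14911137] world tilt z [ 4.e-04  2.e-04 -1.e+00] [-0.0579266   0.14507303 -1.50743954] [-0.01047416 -0.02780552  0.00012471]
```

The lid is flat in the tray, centred to within 1 mm. Now lower the hook, back out toward −x and rise.

>>> move_arm(rows=[[0,0,0,0,0,4,1],[0,0,0,0,0,9,1],[0,0,0,0,0,13,1],[0,0,0,0,0,14.5,1],[0,0,0,0,0,14.5,1],[0,0,0,0,-5,14.5,1],[0,0,0,0,-13,14.5,1],[0,0,0,0,-22,14.5,1],[0,0,0,0,-31,14.5,1],[0,0,0,0,-38,14.5,1],[0,0,0,0,-40,14.5,1],[0,0,0,0,-40,14.5,1]])

```text
t: 15.33
tcp_pos: [0.4412, 0.2048, 0.1346]
tool_rot: [0.742, 0.671, -0.0, -0.0]
force: [-0.0, -0.1, -1.0]
finger_gap: 0.163
gripper_force: 78.9
```

```bash
python3 lid.py .4815 .1995 .011 .03;python3 -c "
from bar import *
bar(cloud(load('wrist')),(.4815,.199),(.035,.06)); print(readout.sense()['force'])
plan([.4417,.2046,.304],-5.07);plan([.5121,-.1194,.304],-5.07)"
```

```text
tcp [0.4412 0.2048 0.1346] [-0.03 -0.07 -0.99] [ 0.017 -0.02   0.022] t 15.3333
wrist 6626 z 0.0158 slope deg [-0.55 -0.45] circ ((482.03070068359375, 199.58221435546875), 49.40079116821289)
top 578 z 0.0151 slope deg [-0.5  2.2] circ ((483.7702331542969, 198.3115997314453), 48.298728942871094)
scene 396 z 0.0156 slope deg [-0.86  0.88] circ ((481.2202453613281, 198.6876678466797), 49.18426513671875)
574 mid [0.4814 0.2   ] yaw -5.35 span -0.0295 0.0261 width -0.0028 0.0034 ztop [0.0523 0.054 ]
[ 0.41810309 -0.45672361 -0.83747599]
turn [ 0.08 -0.02 -0.7 ] shift mm [  -0.2   -1.1 -169.3]
turn [ 0.08 -0.02 -0.7 ] shift mm [-315.5  101.5 -169.3]
```

>>> move_arm(rows=[[0,0,0,0,0,-15,1],[0,0,0,0,0,-40,1],[0,0,0,0,0,-75,1],[0,0,0,0,0,-110,1],[0,0,0,0,0,-145,1],[0,0,0,0,0,-165,1],[0,0,0,-20,6,-169,1],[0,0,-0.3,-50,16,-169,1],[0,0,-0.7,-85,27,-169,1],[0,0,-0.7,-120,39,-169,1],[0,0,-0.7,-155,50,-169,1],[0,0,-0.7,-190,61,-169,1]])

```text
t: 16.48
tcp_pos: [0.4843, 0.0076, 0.3037]
tool_rot: [0.738, 0.675, 0.0, 0.0]
force: [1.6, 0.7, -1.2]
finger_gap: 0.161
gripper_force: 78.8
```

>>> move_arm(rows=[[0,0,0,-35,11,0,1],[0,0,0,-65,21,0,1],[0,0,0,-90,29,0,1],[0,0,0,-110,36,0,1],[0,0,0,-122,39,0,1],[0,0,0,-126,41,0,1],[0,0,0,-126,41,0,1],[0,0,0,-126,41,0,1],[0,0,0,-126,41,0,1]])

```text
t: 17.23
tcp_pos: [0.5131, -0.1183, 0.3034]
tool_rot: [0.737, 0.676, 0.0, -0.001]
force: [1.2, -0.3, -0.9]
finger_gap: 0.165
gripper_force: 78.9
```

```bash
python3 guard.py; python3 -c "
from h import *
plan([.5121,-.1194,.304],-5.07);plan([.5121,-.1194,.1241],-5.07)
for n in('wrist',):
    P=cloud(load(n)).reshape(-1,3); P=P[(np.hypot(P[:,0]-.512,P[:,1]+.12)<.06)&(P[:,2]>.062)&(P[:,2]<.082)]
    print(len(P),cv2.minAreaRect((P[:,:2]*1000).astype(np.float32)) if len(P) else 0)"
```

```text
guard top: tool z(mm) 51.179962242083896 slopes deg [-0.02714244 -0.49769147] ((3.1755504608154297, -0.9724330902099609), (47.3527946472168, 55.7974967956543), 89.88197326660156) 3087
tcp [ 0.5131421  -0.11828819  0.30338533] world tilt z [-5.e-04  9.e-04 -1.e+00] [ 1.16791472 -0.27396065 -0.87830125] [ 0.00154624  0.04662053 -0.06931834]
turn [-0.02 -0.04  0.09] shift mm [-1.2 -1.  -0.5]
turn [-0.02 -0.04  0.09] shift mm [ -1.4  -0.9 179.4]
222 ((528.5203857421875, -111.46316528320312), (37.07933807373047, 101.48822784423828), 54.74068832397461)
```

>>> move_arm(rows=[[0,0,0.1,-1,-1,10,1],[0,0,0.1,-1,-1,30,1],[0,0,0.1,-1,-1,60,1],[0,0,0.1,-1,-1,85,1],[0,0,0.1,-1,-1,102,1],[0,0,0.1,-1,-1,110,1],[0,0,0.1,-1,-1,110,1],[0,0,0.1,-1,-1,110,1],[0,0,0.1,-1,-1,110,1]])

```text
t: 18.03
tcp_pos: [0.5136, -0.1207, 0.1948]
tool_rot: [0.738, 0.675, 0.001, 0.001]
force: [0.8, -1.3, -0.3]
finger_gap: 0.166
gripper_force: 78.8
```

```bash
python3 -c "
from h import *
print(readout.sense()['force']);plan([.5121,-.1194,.1241],-5.07)"
```

```text
[ 0.81661737 -1.27301056 -0.32866813]
turn [ 0.16  0.05 -0.07] shift mm [ 1.2 -1.8 70.7]
```

>>> move_arm(rows=[[0.1,0,0,0.6,-1,4,1],[0.1,0,0,0.6,-1,12,1],[0.1,0,0,0.6,-1,24,1],[0.1,0,0,0.6,-1,36,1],[0.1,0,0,0.6,-1,48,1],[0.1,0,0,0.6,-1,57,1],[0.1,0,0,0.6,-1,63,1],[0.1,0,0,0.6,-1,67,1],[0.1,0,0,0.6,-1,69,1],[0.1,0,0,0.6,-1,70,1],[0.1,0,0,0.6,-1,70,1]])

```text
t: 18.95
tcp_pos: [0.5117, -0.1199, 0.1241]
tool_rot: [0.738, 0.674, -0.0, -0.0]
force: [-0.9, 0.5, 2.0]
finger_gap: 0.16
gripper_force: 79.2
```

```bash
python3 guard.py; python3 -c "
from h import *
plan([.5121,-.1194,.1241],-5.07)"
```

```text
guard top: tool z(mm) 51.409450110803306 slopes deg [-0.37705339 -0.67538836] ((2.8364410400390625, 0.13067626953125), (64.00834655761719, 56.67169189453125), 89.5902328491211) 3446
tcp [ 0.51173832 -0.11993013  0.12409464] world tilt z [-0.0012  0.     -1.    ] [-0.8800487   0.52281838  2.00283102] [0.11176197 0.24104443 0.02175692]
turn [-0.06  0.01 -0.1 ] shift mm [ 0.6  0.3 -0. ]
```

>>> move_arm(rows=[[0,0,0,0,0,0,0.8],[0,0,0,0,0,0,0.6],[0,0,0,0,0,0,0.4],[0,0,0,0,0,0,0.2],[0,0,0,0,0,0,0.1],[0,0,0,0,0,0,0.1],[0,0,0,0,0,0,0.1],[0,0,0,0,0,0,0.1]])

```text
t: 19.67
tcp_pos: [0.5116, -0.1199, 0.1234]
tool_rot: [0.738, 0.674, -0.001, -0.001]
force: [-0.2, -0.0, -0.7]
finger_gap: 0.903
gripper_force: 0.0
```

>>> move_arm(rows=[[0,0,0,0,0,-5,0.1],[0,0,0,0,0,-15,0.1],[0,0,0,0,0,-30,0.1],[0,0,0,0,0,-55,0.1],[0,0,0,0,0,-85,0.1],[0,0,0,0,0,-120,0.1],[0,0,0,20,0,-155,0.1],[0,0,0,25,0,-185,0.1],[0,0,0,25,0,-210,0.1],[0,0,0,25,0,-215,0.1],[0,0,0,25,0,-215,0.1],[0,0,0,25,0,-215,0.1]])

```text
t: 20.67
tcp_pos: [0.5136, -0.0949, 0.3383]
tool_rot: [0.738, 0.674, -0.001, -0.001]
force: [0.1, 0.8, 0.2]
finger_gap: 0.9
gripper_force: 0.0
```

```bash
python3 - <<'E'
from h import *
st=readout.sense();print(st['t'],st['tcp_pos'],st['force'],st['qd'].round(3))
s=snap('wrist'); W=cloud(s).reshape(-1,3)
P=W[(np.hypot(W[:,0]-.512,W[:,1]+.117)<.06)&(W[:,2]>.145)&(W[:,2]<.17)]
print(len(P),P[:,2].max(),cv2.minAreaRect((P[:,:2]*1000).astype(np.float32)))
G=W[(abs(W[:,2]-.073)<.004)&(np.hypot(W[:,0]-.512,W[:,1]+.12)<.04)]; f=np.linalg.lstsq(np.c_[G[:,:2]-[.512,-.12],np.ones(len(G))],G[:,2],rcond=None)[0]; print('guard',f[2],np.degrees(f[:2]))
t=snap('top'); cv2.imwrite('pics/c8.png',cv2.resize(t['img'][110:275,140:370,::-1],(800,574),interpolation=cv2.INTER_CUBIC))
E
python3 lid.py .4815 .1995 .011 .03
```

```text
20.6667 [ 0.51356595 -0.09486696  0.33825581] [0.09933743 0.84604821 0.23662992] [-0.003  0.03   0.03  -0.001 -0.    -0.001]
287 0.1569121731164831 ((511.9490051269531, -119.59369659423828), (20.87155532836914, 14.902304649353027), 84.80585479736328)
guard 0.07296971657065537 [ 0.43086258 -0.03992766]
tcp [ 0.513  -0.0948  0.3368] [ 0.47  0.12 -0.07] [0.004 0.004 0.011] t 20.7667
wrist 0
top 927 z 0.0151 slope deg [0.15 0.21] circ ((483.35888671875, 199.8608856201172), 48.880157470703125)
scene 477 z 0.0152 slope deg [-0.   0.4] circ ((481.7867736816406, 198.4298858642578), 49.397430419921875)
```

View pics/c8.png

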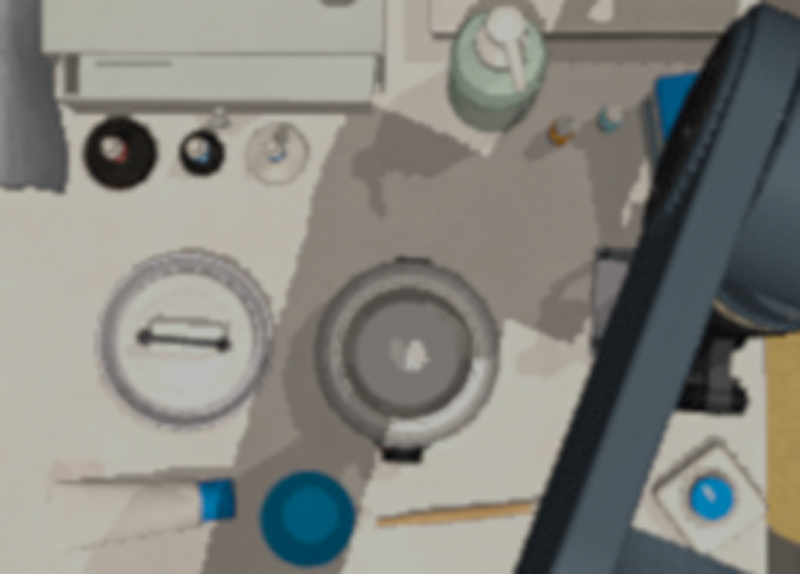

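The final top view shows the lid centred in the tray at (185,340), the open pot at (408,353), and the bystanders in view where they were. Depth puts the lifter back in its stand at its original pose, and the arm is clear.

```bash
python3 -c "
from station import order
print(order.sign_off())"
```

```text
the job is handed in; nothing more can be done
None
```

The lid lies flat and centred in the drip tray, the lifter hangs back in its stand, the bystanders in the final view hadn't moved, and the job was handed in at about 21 s.

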